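# Press a slide carrier under the sprung clips of its stage

## Robot

A 6-joint arm with a two-finger parallel gripper is mounted at the origin on a cart in front of the work surface, level with it; the furniture and walls round the work are solid. World frame = base frame: x ahead of the robot, y to its left, z up, the work surface at z = 0. Lengths are in m, angles in rad, forces in N, time in s.
With the tool pointing down it reaches from about 0.325 to 0.875 m from the base axis. Payload 4.4 kg.
Tool frame: the origin (TCP) lies midway between the tips of the shut fingers; the grasp point (between the pads) lies 19 mm behind it; z points along the fingers, y is the line along which they close (so a half turn about z gives the same grasp; the last joint's range is limited). The gripper opens to 85 mm and grips with 20 to 120 N. Pads are 22 mm wide; open, the fingers measure 114 mm over their backs; the gripper's body (76 mm by 85 mm) begins 54 mm behind the grasp point. The pads swing forward as they close: fully open they stand 13 mm farther back than shut.
Start: joints at [-0.15, 0.207, 1.542, -0, 1.393, -0.15], TCP at [0.575, -0, 0.231] pointing down, gripper open.
Joint ranges: [-2.73, 2.73], [-0.86, 2.22], [0.23, 2.46], [-1.11, 4.25], [0.08, 2.63], [-2.82, 2.82]. Speed limits (rad/s): [2.79, 2.79, 3.14, 3.14, 3.14, 3.14].

## Interface

Orientations are given as a unit quaternion [x, y, z, w].
In Python, from station import r gives the robot as it stands.
- The arm moves only by the tool jog_arm, called after ">>>" by a JSON object that holds its "fn" and its "kwargs". Schema: {"type":"object","properties":{"deltas":{"type":"array","items":{"type":"array","items":{"type":"array","items":{"type":"number"},"minItems":4,"maxItems":4},"minItems":1,"maxItems":12},"minItems":1,"maxItems":1},"jaw":{"type":"number"},"grip_n":{"type":"number"},"only":{"type":"string"},"quiet":{"type":"boolean"},"lines":{"type":"string"}},"required":["deltas"],"additionalProperties":false}. deltas is a list that holds a single list of rows (three levels of brackets), with 1 to 12 rows, each of 4 numbers: dx, dy, dz in fractions of the full range, 1 being 0.3 m, then a turn about the tool's z in shares of pi rad (1.0 is pi rad); each row is the pose to reach, as a shift and turn from the pose commanded when the call began, along the tool's axes at that moment; what a row does not reach only later rows make up. A row lasts 1/8 s, in which the tool goes at most 0.0625 m and 0.188 rad, less where a joint would pass 70% of its speed; a pose out of reach is approached as far as the arm can. jaw is the opening from 0.0 (shut) to 1.0 (fully open), set as the call begins (left out keeps the last). The fingers move at their own pace and stop on an object; grip_n is the grip in N (left out, the last holds). Time passes only in rows, so rows that do not move let the fingers close. The tool returns the time, the measured TCP pose, the force, the opening and the grip force at its end. only (a regular expression) keeps the lines of the reply that match it, lines (a string "A,B") keeps lines A to B, and quiet returns only ok. A shift or turn number past 1, either way, is cut back to 1. Input that does not fit is refused with a message, and nothing moves.
- r.state(): the state, without advancing time (a new reading comes with each control period).
- r.snapshot(name): name is "scene" or "side" or "wrist"; returns a dict with "img" (420x560x3 uint8, red, green, blue), "fx", "fy", "cx", "cy" (pixels), "xyz" and "attitude" of the camera in the world. Camera axes: x right, y down, z forward; pixel columns grow to the right and rows downward; lengths in m; the calibration is good to about 2 mm. A picture is of the moment at which its call begins. There is no depth.
- r.sign_off(): hands the job in; it is judged then, once.
The state is a dict: "t": time; "joint_positions": joint angles; "qd": joint speeds; "joint_efforts": joint torques, N m; "ee_pos": TCP position; "orientation": TCP orientation; "force": force on the tool from outside, world axes, zero at the start; "torque": the same for the moment, N m; "gripper_width": opening from 0.0 (shut) to 1.0 (fully open); "grip_force": force on a finger pad.
Only numpy, scipy, OpenCV 4.12 (cv2) and the standard library are available. Lean on these libraries where they do the work, as an engineer would, in place of code of your own. Each camera call takes 0.05 s, during which the arm holds its last target. There are 200 camera calls.

## Task

Load the slide carrier on the stage: pick it up by its rib, lay it flat on the stage's bed with the plain thin edge towards the two sprung clips, and push that edge in under both clips until it is fully home against the end stop. Leave it lying flat, centred and square on the bed, let go of it, and leave the other things on the bench where they are.

Things in the scene. Friction and masses are not known exactly. Their poses are not given: they have to be found in the camera images.
- carrier: slide carrier, loose, about 70 g: a thin flat black plate 100 mm long (its x) x 56 mm wide (its y) x 5 mm thick, with two glass slides let into its top and an upright rib across its rear end to hold it by. Origin: centre of the plate's underside; x points from the rib to the plain thin front edge, z up. It starts lying flat on the bench, rib up
- carrier_grip (a point): middle of the carrier's rib, 40 mm behind the carrier's origin and 17 mm above its underside. The rib is 12 mm thick (along the carrier's x), 44 mm long (along its y), and its top is 28.5 mm above the underside
- carrier_front (a point): middle of the carrier's plain front edge, 50 mm ahead of the carrier's origin, at mid thickness (2.5 mm above the underside)
- stage: slide stage fixed to the bench: a flat grey-painted bed 200 mm long (its x) x 70 mm wide (its y), its top 14 mm above the bench. Origin: centre of the underside; z up; x points along the bed from the open end (nearer the robot) towards the two clips and the end stop
- clip_left_nose (a point): lowest point of the left clip's nose, at stage x = 38, y = +15 mm, 1 mm over the bed at rest. The clip is a steel leaf 14 mm wide; from the nose its tip flares up towards the open end to x = 15 mm, about 11 mm clear above the bed. Behind the nose it rises to about 18 mm above the bed and is hinged at x = 84 mm
- clip_right_nose (a point): the same for the right clip, at stage y = -15 mm. A big fixed instrument box about 250 mm high stands to the right of the stage, its wall along world x at about y = -0.48 m
- stage_stop (a point): middle of the end stop's face, at the level of the bed's top: 60 mm ahead of the stage's origin, 14 mm above the bench. The stop is a bar 60 mm wide and 9 mm high across the bed behind the clip noses
- clip_left (a joint): angle of the left (stage +y) sprung clip, rad: 0 at rest, nose 1 mm over the bed; about 0.09 when the 5 mm carrier plate is under it. The spring always presses it down; pushing the plate under both clips along the bed takes about 8 to 15 N
- clip_right (a joint): the same for the right (stage -y) clip
- retort_stand: fixed obstacle at the robot's left: retort stand about 630 mm tall, with clamps and a glass cell standing about 140 mm in front of it (towards the robot). The tool starts beside it: draw back and up before swinging to the work. Origin: centre of its foot
- timer: white lab timer, 70x62x18 mm, lying on the bench; bystander. Origin: centre of its underside
- vial_4: small sample vial with red cap, 25 mm dia x 60 mm, standing; bystander. Origin: centre of its underside
- vial_1: brown sample vial with black cap, 25 mm dia x 53 mm, standing; bystander. Origin: centre of its underside
- tape_b: roll of black tape, 58 mm dia x 19 mm, lying flat; bystander. Origin: centre of its underside
- usb_stick: memory stick, 19x65x9 mm, lying flat; bystander. Origin: centre of its underside
- bnc_tee: small metal tee connector, 31x42x14 mm, lying flat; bystander. Origin: centre of its underside
- tweezers: steel tweezers, 16x120x8 mm, lying flat; bystander. Origin: centre of its underside

How it is judged:
At the end, for the whole second after the job is handed in: The carrier lies flat on the bed (tilt under 0.07 rad), released and at rest, its plain front edge under both clips (both raised more than 0.05 rad) and within 3.5 mm of the end stop, within 9 mm of the bed's centre line and within 0.09 rad of square (x of carrier_front in the frame of stage above 0.0565 m and y of carrier_front in the frame of stage between -0.009 and 0.009 m and z of carrier_front in the frame of stage between 0.0135 and 0.0195 m and angle between the x axis of carrier and the x axis of stage, either way round below 0.09 rad and angle between carrier's own z axis and vertical below 0.07 rad and value of joint each of clip_left, clip_right above 0.05 rad and linear speed of carrier below 0.01 m/s); the robot touches nothing.
It fails at once if a bystander is shifted by more than 30 mm (distance of any of timer, vial_4, vial_1, tape_b, usb_stick, bnc_tee, tweezers from where it was at the start of the episode above 0.03 m).
It also fails if it takes over 45 s, if anything falls off the work surface, if the arm or the gripper's body presses on something with over 40 N, if the wrist force passes 120 N, or if a joint passes its speed limit or range.

## Working session

There is one attempt and no reset: what is moved stays moved. The work goes in short steps, Python scripts to look and compute and a tool call to move; the robot and the scene stay as the last step left them, time stands still between calls to the robot, and variables do not carry over. Pictures are saved under pics/ and viewed, at most 10 in all, crops included, and the job is handed in when it is done.

```bash
ls; mkdir -p pics
```

Run:
```python
from station import r
import cv2,numpy as np
s=r.state();print(s['ee_pos'],s['orientation'],s['t'])
for n in("scene","side"):
    d=r.snapshot(n);cv2.imwrite(f'pics/{n}0.png',cv2.resize(d['img'][:,:,::-1],(784,588),interpolation=cv2.INTER_CUBIC));print(n,d['fx'],d['cx'],d['cy'],d['xyz'],d['attitude'])
    np.savez(f'{n}0.npz',**d)
```

```text
pics
station.py
[5.74256420e-01 1.11792734e-04 2.30127746e-01] [ 7.07096116e-01  7.07116547e-01 -6.66200979e-04 -9.09339773e-04] 0.0
scene 421.23849434331385 278.9781876481245 205.2883786022421 [-0.05669082 -0.79756606  0.93124935] [ 0.86830572 -0.28163005  0.12112854 -0.3899456 ]
side 488.4529512471148 281.3410064463909 208.6436051042535 [0.41705941 1.51206735 0.84287957] [-0.04061153  0.85520817 -0.51657086  0.01114613]
```

View pics/scene0.png

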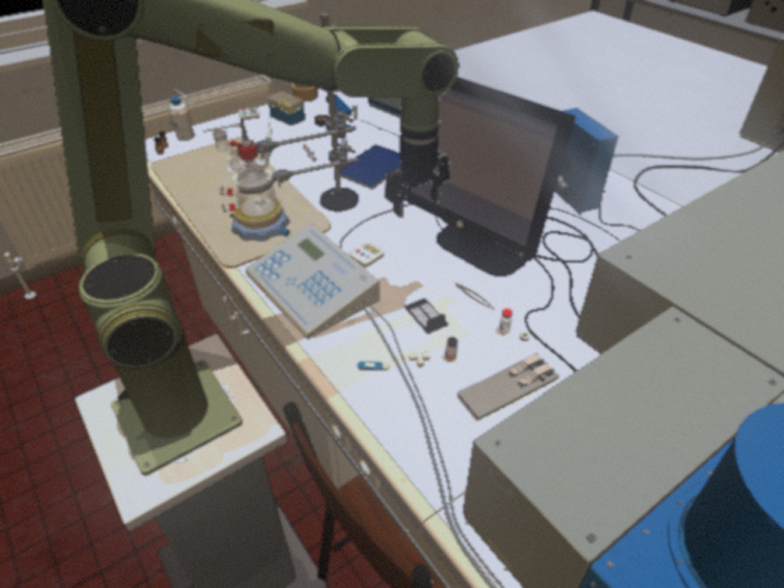

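View pics/side0.png

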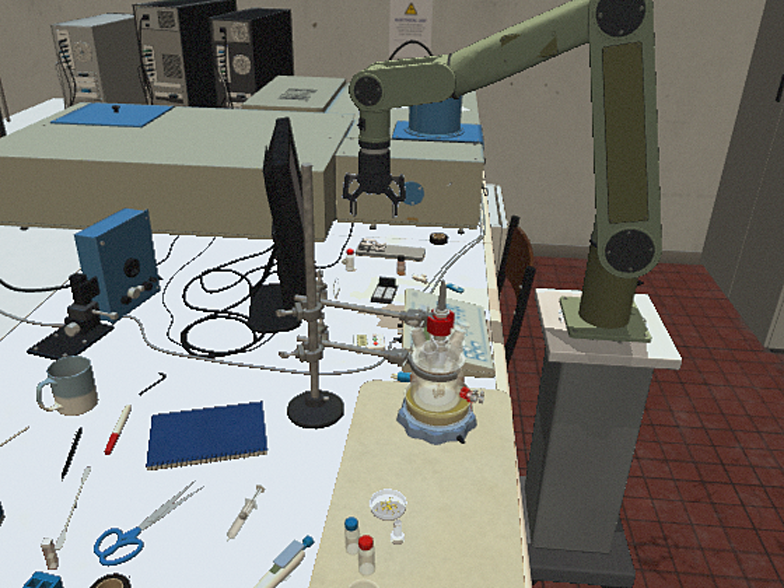

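The scene view shows the carrier at (427,316) with its rib at about (435,325). The stage runs from (465,403) to (548,362), with the clips at the far end. Vials are at (451,349) and (506,321), and the tweezers at (475,296). In the side view the carrier is at (384,290) and the stage at (390,250).

Create h.py:
```python
import numpy as np, cv2
from scipy.spatial.transform import Rotation as R
def ray(d,p):
    v=np.array([(p[0]-d['cx'])/d['fx'],(p[1]-d['cy'])/d['fy'],1.])
    return np.array(d['xyz']),R.from_quat(d['attitude']).apply(v)
def onz(d,p,z):
    o,v=ray(d,p); return o+v*(z-o[2])/v[2]
def tri(l):
    A=0;b=0
    for d,p in l:
        o,v=ray(d,p);v=v/np.linalg.norm(v);P=np.eye(3)-np.outer(v,v);A=A+P;b=b+P@o
    return np.linalg.solve(A,b)
def proj(d,X):
    c=R.from_quat(d['attitude']).inv().apply(np.array(X)-d['xyz'])
    return np.array([d['fx']*c[...,0]/c[...,2]+d['cx'],d['fy']*c[...,1]/c[...,2]+d['cy']]).T
def snap(n,f,k=1.4):
    from station import r
    d=r.snapshot(n);np.savez(f+'.npz',**d);cv2.imwrite(f'pics/{f}.png',cv2.resize(d['img'][:,:,::-1],None,fx=k,fy=k,interpolation=cv2.INTER_CUBIC))
    return d
```

Run:
```python
from h import *
np.set_printoptions(precision=3,suppress=True)
s=np.load('scene0.npz')
for n,p,z in[('car',(427,316),0),('rib',(435,325),.02),('st near',(468,404),.014),('st far',(546,366),.014),('vial b',(450,360),0),('vial r',(504,332),0),('tweez',(475,296),0),('tape/tee',(418,358),0),('usb',(374,366),0),('calc top corner R',(380,283),.05),('calcnear',(312,332),.03),('monitor base',(475,255),0)]:print(n,onz(s,np.array(p)/1.4,z))
from station import r
d=r.snapshot('wrist');print(d['xyz'],R.from_quat(d['attitude']).as_matrix(),d['fx'])
print(R.from_quat(r.state()['orientation']).as_matrix())
```

```text
car [ 0.554 -0.073  0.   ]
rib [ 0.537 -0.121  0.02 ]
st near [ 0.459 -0.318  0.014]
st far [ 0.649 -0.34   0.014]
vial b [ 0.512 -0.204  0.   ]
vial r [ 0.658 -0.211  0.   ]
tweez [ 0.685 -0.087 -0.   ]
tape/tee [ 0.461 -0.16   0.   ]
usb [ 0.375 -0.124  0.   ]
calc top corner R [0.501 0.034 0.05 ]
calcnear [0.308 0.009 0.03 ]
monitor base [0.787 0.027 0.   ]
[0.574 0.075 0.373] [[ 1.     0.    -0.002]
 [-0.    -0.955 -0.296]
 [-0.002  0.296 -0.955]] 294.34670231325947
[[-0.     1.    -0.002]
 [ 1.     0.     0.   ]
 [ 0.    -0.002 -1.   ]]
```

The rows are not in the units I measure in: shifts go in shares of 0.3 m and turns go in shares of pi rad. I convert before sending: -0.2 m is -0.6667, -0.14 m is -0.4667.

```bash
python3 -c "
from h import *;snap('wrist','w0')"
```

>>> {"fn": "jog_arm", "kwargs": {"deltas": [[[-0.0667,-0.1,-0.1333,0],[-0.2667,-0.1,-0.2,0],[-0.4667,-0.1,-0.2,0],[-0.6667,-0.1,-0.2,0],[-0.6667,-0.1,-0.2,0],[-0.6667,-0.1,-0.2,0]]], "jaw": 1.0}}

```text
t: 0.95
ee_pos: [0.5447, -0.1997, 0.2908]
orientation: [0.707, 0.707, 0.0, -0.001]
force: [0.2, 0.0, 0.5]
gripper_width: 1.006
grip_force: 0.0
```

```bash
python3 -c "
from h import *;snap('wrist','w1')"
```

```text
(no output)
```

View pics/w1.png

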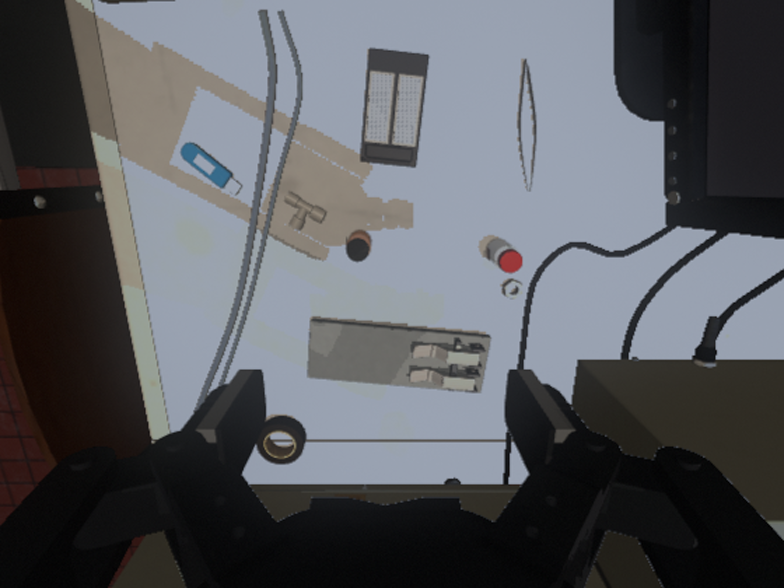

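View pics/w0.png

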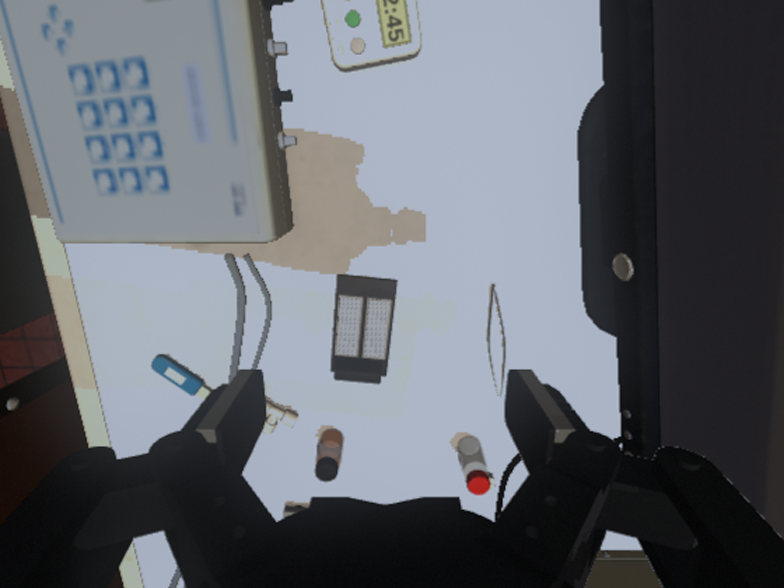

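w1 shows the carrier with corners (370,48), (428,55), (415,166), (361,161), and its rib at the lower end. The stage corners are (311,317), (490,333), (480,392), (307,377), with the clip noses at the left ends of the clips near x=410. In w0 the carrier corners are (338,275), (397,281), (387,376), (332,373), and the rib protrudes downwards there.

Add to h.py:
```python
def sub(d,pts,w=3):
    g=cv2.cvtColor(d['img'],cv2.COLOR_RGB2GRAY);p=np.float32(pts).reshape(-1,1,2)
    return cv2.cornerSubPix(g,p.copy(),(w,w),(-1,-1),(3,50,.01)).reshape(-1,2)
```

Run:
```python
from h import *
np.set_printoptions(precision=4,suppress=True)
a=np.load('w0.npz');b=np.load('w1.npz')
pa=np.array([(338,275),(397,281),(387,376),(332,373)])/1.4
pb=np.array([(370,48),(428,55),(415,166),(361,161)])/1.4
sa,sb=sub(a,pa),sub(b,pb);print((sa-pa)*1.4,(sb-pb)*1.4)
for i in range(4):print(tri([(a,sa[i]),(b,sb[i])]),onz(a,sa[i],.005)[:2],onz(b,sb[i],.005)[:2])
st=np.array([(311,317),(490,333),(480,392),(307,377)])/1.4;ss=sub(b,st);print((ss-st)*1.4)
S=np.array([onz(b,p,.014) for p in ss]);print(S,S.mean(0))
for i in range(4):print(np.linalg.norm(S[i]-S[i-1]))
```

```text
[[-1.6928 -1.0918]
 [-0.2353 -1.6129]
 [-0.      0.    ]
 [ 0.1517 -1.6551]] [[-2.0459 -0.0062]
 [ 0.3753 -0.6042]
 [-0.2304  1.0111]
 [-1.1677 -0.0912]]
[ 0.5291 -0.0183  0.0027] [ 0.5294 -0.0177] [ 0.5292 -0.0189]
[ 0.5851 -0.0236  0.0025] [ 0.5851 -0.0229] [ 0.5848 -0.0241]
[ 0.5753 -0.1233  0.0031] [ 0.5762 -0.1224] [ 0.5743 -0.1232]
[ 0.5208 -0.1175  0.0043] [ 0.5218 -0.1173] [ 0.5199 -0.1174]
[[-1.3292  1.2663]
 [ 0.1236  2.3993]
 [ 0.      0.    ]
 [-0.1378 -0.6922]]
[[ 0.463  -0.2797  0.014 ]
 [ 0.6602 -0.2998  0.014 ]
 [ 0.6538 -0.37    0.014 ]
 [ 0.456  -0.3498  0.014 ]] [ 0.5583 -0.3248  0.014 ]
0.07045372049386478
0.19815492803958093
0.070427736177844
0.19878813440948911
```

To row units: 0.09 m is 0.3, 0.089 m is 0.2967, -1.48 rad is -0.4711.

>>> {"fn": "jog_arm", "kwargs": {"deltas": [[[0.0667,0,0.0667,-0.0573],[0.1333,0,0.1333,-0.1178],[0.2,0.015,0.2,-0.1751],[0.2667,0.015,0.3,-0.2355],[0.2967,0.015,0.3,-0.2928],[0.2967,0.015,0.3,-0.3533],[0.2967,0.015,0.3,-0.4106],[0.2967,0.015,0.3,-0.4711],[0.2967,0.015,0.3,-0.4711],[0.2967,0.015,0.3,-0.4711]]]}}

```text
t: 2.25
ee_pos: [0.5495, -0.1099, 0.2013]
orientation: [0.046, 0.999, 0.0, -0.0]
force: [0.9, -0.3, 0.9]
gripper_width: 0.996
grip_force: 0.0
```

```bash
python3 -c "
from h import *;snap('wrist','w2')"
```

```text
(no output)
```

View pics/w2.png

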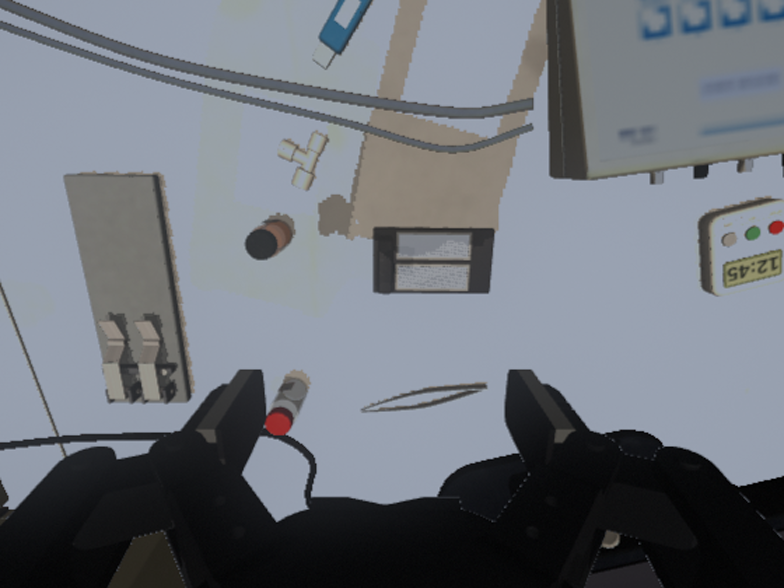

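w2 shows the carrier upright in the image: corners (494,229), (490,293), (374,292), rib at the left near (384,260). The stage corners are (66,175), (157,174), (188,402), (109,402). The brown vial is clear to the left of the open finger.

Run:
```python
from h import *
np.set_printoptions(precision=4,suppress=True)
b=np.load('w1.npz');c=np.load('w2.npz')
print('carrier',[onz(c,np.array(p)/1.4,.005)[:2] for p in[(494,229),(490,293)]])
sb=sub(b,np.array([(311,317),(490,333),(480,392),(307,377)])/1.4);sc=np.array([(157,174),(188,402),(109,402),(66,175)])/1.4
for i in range(4):print(tri([(b,sb[i]),(c,sc[i])]),onz(c,sc[i],.014)[:2])
# rib top ends in both: predicted px
C=np.array([.5527,-.0707]);u=np.array([.0903,.9959]);v=np.array([-u[1],u[0]])
P=[np.r_[C+u*x+v*y,.0285] for x in(-34,-46) for y in(22,-22)] if 0 else [np.r_[C+u*x/1e3+v*y/1e3,.0285] for x in(-34,-46) for y in(22,-22)]
print(proj(c,P)*1.4,proj(b,P)*1.4)
```

```text
carrier [array([ 0.53  , -0.0184]), array([ 0.5847, -0.0226])]
[ 0.462  -0.2819  0.0071] [ 0.4625 -0.2779]
[ 0.6594 -0.299   0.0164] [ 0.6607 -0.3007]
[ 0.6524 -0.3685  0.0178] [ 0.6541 -0.3724]
[ 0.456  -0.3508  0.0109] [ 0.4568 -0.3478]
[[392.0584 240.4878]
 [391.8406 295.0847]
 [376.4725 240.5085]
 [376.8714 295.1037]] [[366.5251 143.5649]
 [413.8895 148.097 ]
 [365.538  157.2145]
 [412.4712 161.6642]]
```

To row units: 0.193 m is 0.6433, 0.06 m is 0.2.

>>> {"fn": "jog_arm", "kwargs": {"deltas": [[[0,-0.0017,0.2,0],[0,-0.0017,0.4,0],[0,-0.0017,0.5333,0],[0,-0.0017,0.6167,0],[0,-0.0017,0.6433,0],[0,-0.0017,0.6433,0]]]}}

```text
t: 3.05
ee_pos: [0.5496, -0.1115, 0.0084]
orientation: [0.046, 0.999, 0.0, -0.0]
force: [-0.2, 0.0, 0.5]
gripper_width: 1.002
grip_force: 0.0
```

>>> {"fn": "jog_arm", "kwargs": {"deltas": [[[0,0,0,0],[0,0,0,0],[0,0,0,0],[0,0,0,0],[0,0,0,0],[0,0,0,0],[0,0,0,0]]], "jaw": 0, "grip_n": 70}}

```text
t: 3.92
ee_pos: [0.55, -0.1117, 0.0089]
orientation: [0.045, 0.999, -0.0, 0.001]
force: [-0.7, -0.6, 5.7]
gripper_width: 0.12
grip_force: 70.9
```

To row units: -0.2105 m is -0.7017, -0.21 m is -0.7, 1.582 rad is 0.5036.

>>> {"fn": "jog_arm", "kwargs": {"deltas": [[[0,0,-0.1667,0],[0,0,-0.3333,0.0318],[0.0333,-0.1,-0.3333,0.0891],[0.0667,-0.2,-0.3333,0.1464],[0.1,-0.3,-0.3333,0.2037],[0.1333,-0.4,-0.3333,0.261],[0.1667,-0.5,-0.3333,0.3183],[0.2,-0.6,-0.3333,0.3756],[0.2,-0.7,-0.3333,0.4329],[0.2017,-0.7017,-0.3333,0.4902],[0.2017,-0.7017,-0.3333,0.5036],[0.2017,-0.7017,-0.3333,0.5036]]]}}

```text
t: 5.42
ee_pos: [0.4694, -0.3152, 0.1072]
orientation: [0.742, 0.67, -0.0, -0.001]
force: [0.6, 0.2, -0.8]
gripper_width: 0.115
grip_force: 70.2
```

```bash
python3 -c "
from h import *;snap('wrist','w3');snap('scene','s3')"
```

```text
(no output)
```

View pics/w3.png

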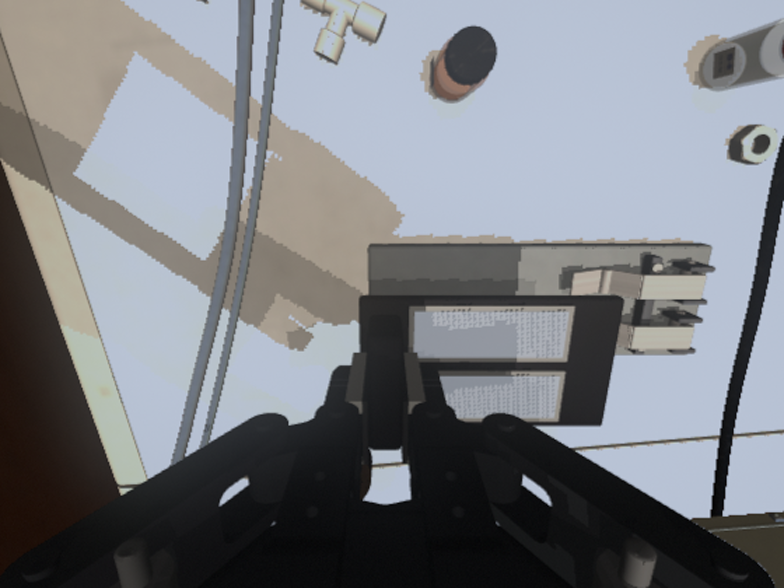

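w3 shows the carrier held square in the fingers, corners (361,296), (621,296), (602,425). Its long edge is parallel to the stage's left edge, which runs (369,244) to (711,245).

Run:
```python
from h import *
np.set_printoptions(precision=4,suppress=True)
c=np.load('w3.npz')
p=sub(c,np.array([(361,296),(621,296),(602,425)])/1.4);print(p*1.4)
A,B,D=[onz(c,q,z) for q,z in zip(p,(.1033,.1033,.1033))]
print(A,B,D,np.linalg.norm(A-B),np.linalg.norm(B-D))
fr=(B+D)/2;u=(B-A)/np.linalg.norm(B-A);print('head',np.arctan2(u[1],u[0]))
s=sub(c,np.array([(369,244),(711,245)])/1.4);E,F=[onz(c,q,.014) for q in s];us=(F-E)/np.linalg.norm(F-E)
print(E,F,'stage head',np.arctan2(us[1],us[0]),np.linalg.norm(E-F))
O=np.r_[.5583,-.3248,.014]
for us_ in(us,np.array([.9949,-.1013,0])):
  n=np.array([-us_[1],us_[0],0]);print('front in stage x,y',(fr-O)@us_,(fr-O)@n,'from left edge',(fr-E)@n+.035,'x from near end',(fr-E)@us_-.1)
```

```text
[[360.9321 294.5182]
 [623.5203 299.1031]
 [600.3795 424.9319]]
[ 0.4635 -0.2841  0.1033] [ 0.5608 -0.2958  0.1033] [ 0.5551 -0.3499  0.1033] 0.09803462067546191 0.05445645704745347
head -0.11958135675279004
[ 0.4636 -0.2804  0.014 ] [ 0.66   -0.3019  0.014 ] stage head -0.10875739077907545 0.19761785010616126
front in stage x,y -0.0005614706938050602 0.001879476794106214 from left edge 0.0030585810914694894 x from near end -0.001596767034131183
front in stage x,y -0.000547782674346304 0.0018836013227364896 from left edge 0.0023408606835148976 x from near end -0.0018278562333461645
```

To row units: 0.08 m is 0.2667, -0.0015 m is -0.005.

>>> {"fn": "jog_arm", "kwargs": {"deltas": [[[-0.005,0,0.1667,0],[-0.005,0,0.24,0],[-0.005,0,0.2667,0],[-0.005,0,0.2667,0],[-0.005,0,0.2667,0]]]}}

```text
t: 6.15
ee_pos: [0.471, -0.318, 0.0297]
orientation: [0.742, 0.67, 0.0, 0.001]
force: [-0.1, -0.1, -1.0]
gripper_width: 0.122
grip_force: 70.1
```

>>> {"fn": "jog_arm", "kwargs": {"deltas": [[[0,0,0.0067,0],[0,0,0.01,0],[0,0,0.0133,0],[0,0,0.0133,0]]]}}

```text
t: 6.65
ee_pos: [0.4699, -0.3171, 0.0242]
orientation: [0.742, 0.67, -0.0, -0.0]
force: [-0.5, -0.5, -1.3]
gripper_width: 0.122
grip_force: 70.1
```

To row units: 0.001 m is 0.0033.

>>> {"fn": "jog_arm", "kwargs": {"deltas": [[[0,0,0.0033,0],[0,0,0.0033,0],[0,0,0.0033,0]]]}}

```text
t: 7.02
ee_pos: [0.47, -0.3171, 0.0232]
orientation: [0.742, 0.67, 0.0, -0.0]
force: [0.3, 0.2, -1.3]
gripper_width: 0.117
grip_force: 70.1
```

>>> {"fn": "jog_arm", "kwargs": {"deltas": [[[0,0,0.0033,0],[0,0,0.0033,0],[0,0,0.0033,0]]]}}

```text
t: 7.4
ee_pos: [0.4701, -0.3173, 0.0229]
orientation: [0.742, 0.67, -0.0, 0.0]
force: [-1.4, 1.6, 5.8]
gripper_width: 0.12
grip_force: 71.1
```

```bash
python3 -c "
from h import *;snap('wrist','w4')"
```

```text
(no output)
```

View pics/w4.png

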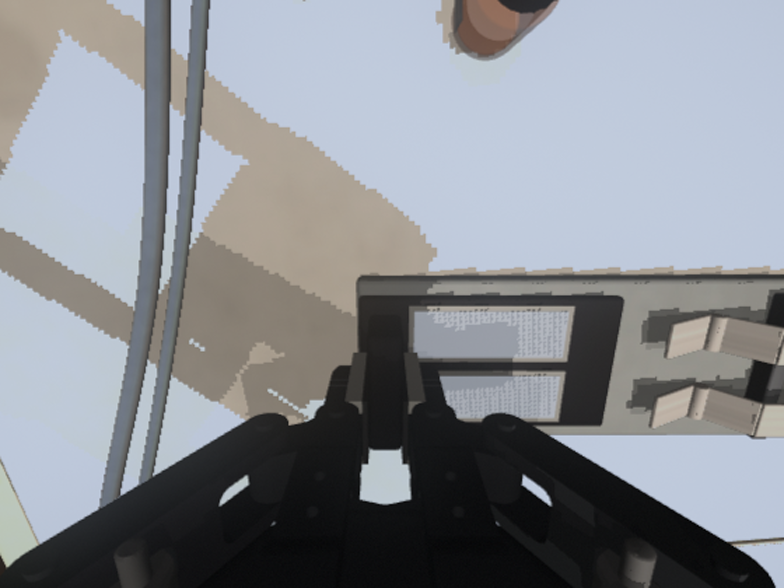

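w4 shows the carrier flat on the bed, front corners (622,297) and (603,425), and the clip tips ahead at (668,350) and (655,420). The stage edges at that column are at rows 277 and 435.

Run:
```python
from h import *
np.set_printoptions(precision=4,suppress=True)
c=np.load('w4.npz')
A,B,D=[onz(c,np.array(q)/1.4,.019) for q in [(361,297),(622,297),(603,425)]]
L1,L2,R1,R2=[onz(c,np.array(q)/1.4,.014) for q in [(360,277),(783,276),(640,434),(783,437)]]
u=(L2-L1)/np.linalg.norm(L2-L1);n=np.array([-u[1],u[0],0]);w=(B-A)
v=R2-R1
print('heads',[np.arctan2(x[1],x[0]) for x in(u,w,v)])
f=(B+D)/2
print('from left',(L2-f)@n,'from right',(f-R2)@n,'width',(L2-R2)@n,'len',np.linalg.norm(w),np.linalg.norm(B-D),'x',(f-L1)@u-.1)
# clip tips
print([(onz(c,np.array(q)/1.4,.025)-L1)@u-.1 for q in[(668,350),(655,420)]])
```

```text
heads [np.float64(-0.09966164299935), np.float64(-0.10213699482200658), np.float64(-0.12680302135403013)]
from left 0.03434089756663108 from right 0.037396493981781784 width 0.07173739154841287 len 0.09736402576536612 0.055431833064475126 x -0.0013585962860980516
[np.float64(0.014915650087380106), np.float64(0.01587284707533146)]
```

To row units: 0.035 m is 0.1167, -0.001 m is -0.0033.

>>> {"fn": "jog_arm", "kwargs": {"deltas": [[[-0.0033,0.04,0,0],[-0.0033,0.08,0,0],[-0.0033,0.1,0,0],[-0.0033,0.1167,0,0],[-0.0033,0.1167,0,0]]]}}

```text
t: 8.07
ee_pos: [0.502, -0.3218, 0.0229]
orientation: [0.742, 0.67, -0.002, -0.002]
force: [-12.0, 1.4, 11.9]
gripper_width: 0.124
grip_force: 72.1
```

>>> {"fn": "jog_arm", "kwargs": {"deltas": [[[0,0.0133,0,0],[0,0.0267,0,0],[0,0.04,0,0],[0,0.0533,0,0],[0,0.0667,0,0],[0,0.0667,0,0]]]}}

```text
t: 8.82
ee_pos: [0.5222, -0.3239, 0.0229]
orientation: [0.742, 0.67, -0.002, -0.002]
force: [-9.9, 1.1, 10.9]
gripper_width: 0.12
grip_force: 71.9
```

To row units: 0.007 m is 0.0233, 0.005 m is 0.0167.

>>> {"fn": "jog_arm", "kwargs": {"deltas": [[[0,0.01,0,0],[0,0.0167,0,0],[0,0.0233,0,0],[0,0.0233,0,0]]]}}

```text
t: 9.32
ee_pos: [0.5286, -0.3246, 0.0229]
orientation: [0.742, 0.67, -0.002, -0.002]
force: [-11.1, 0.0, 11.9]
gripper_width: 0.124
grip_force: 72.0
```

>>> {"fn": "jog_arm", "kwargs": {"deltas": [[[0,0.0033,0,0],[0,0.0067,0,0],[0,0.01,0,0],[0,0.01,0,0]]]}}

```text
t: 9.82
ee_pos: [0.5286, -0.3246, 0.0229]
orientation: [0.742, 0.67, -0.004, -0.005]
force: [-19.1, 2.5, 18.0]
gripper_width: 0.122
grip_force: 72.9
```

>>> {"fn": "jog_arm", "kwargs": {"deltas": [[[0,0.0033,0,0],[0,0.0067,0,0],[0,0.0067,0,0]]]}}

```text
t: 10.2
ee_pos: [0.5286, -0.3245, 0.0229]
orientation: [0.742, 0.671, -0.005, -0.007]
force: [-24.6, 2.4, 22.5]
gripper_width: 0.121
grip_force: 73.6
```

To row units: -0.0045 m is -0.015, -0.003 m is -0.01.

>>> {"fn": "jog_arm", "kwargs": {"deltas": [[[0,-0.01,0,0],[0,-0.015,0,0],[0,-0.015,0,0]]]}}

```text
t: 10.58
ee_pos: [0.5286, -0.3246, 0.0229]
orientation: [0.742, 0.67, -0.002, -0.003]
force: [-12.5, 0.4, 12.6]
gripper_width: 0.123
grip_force: 72.1
```

>>> {"fn": "jog_arm", "kwargs": {"deltas": [[[0,0,0,0],[0,0,0,0],[0,0,0,0],[0,0,0,0]]], "jaw": 0.4}}

```text
t: 11.08
ee_pos: [0.5322, -0.3244, 0.0221]
orientation: [0.742, 0.67, 0.0, 0.0]
force: [-0.1, 0.2, 0.7]
gripper_width: 0.402
grip_force: 0.0
```

```bash
python3 -c "
from h import *;snap('wrist','w5')"
```

```text
(no output)
```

View pics/w5.png

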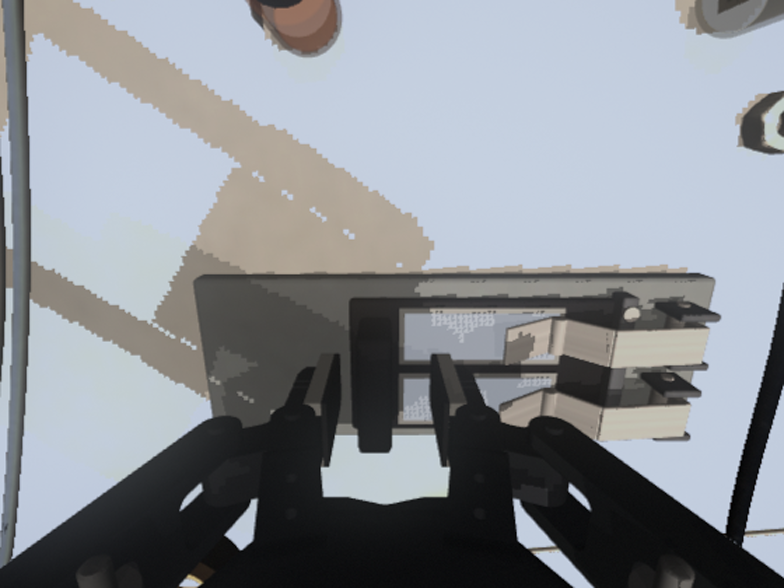

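w5 shows the carrier under both clips with the fingers clear of the rib: rear-left corner (350,298), front edge at about x=615 against the stop. Next I lift straight up and measure.

To row units: -0.15 m is -0.5, -0.12 m is -0.4.

>>> {"fn": "jog_arm", "kwargs": {"deltas": [[[0,0,-0.0667,0],[0,0,-0.2,0],[0,0,-0.4,0],[0,0,-0.5,0],[0,0,-0.5,0],[0,0,-0.5,0],[0,0,-0.5,0]]]}}

```text
t: 12.0
ee_pos: [0.5309, -0.3236, 0.1702]
orientation: [0.742, 0.67, -0.0, -0.002]
force: [-0.1, -0.0, -0.8]
gripper_width: 0.401
grip_force: 0.0
```

```bash
python3 -c "
from h import *;snap('wrist','w6')"
```

```text
(no output)
```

View pics/w6.png

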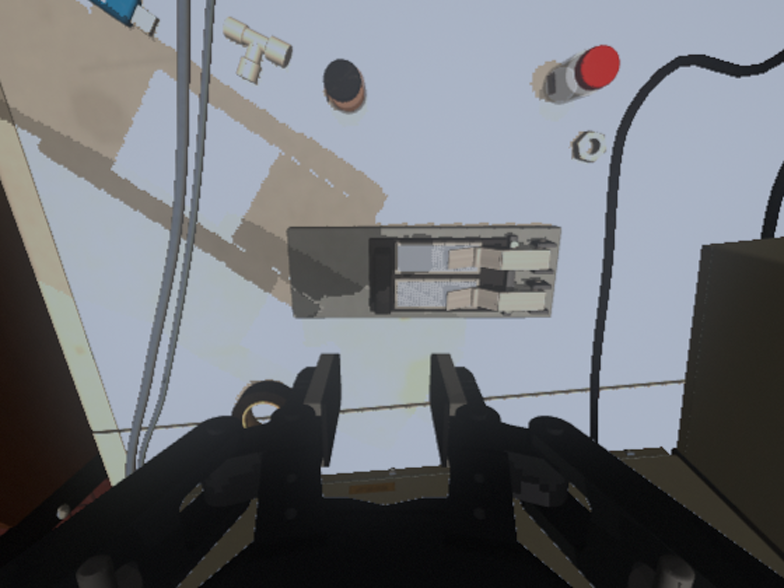

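w6 shows the carrier lying on the bed under both clips: rear-left corner (369,238), rear-right (370,312). The stage corners are (288,228), (561,226), (552,317), (293,318).

Run:
```python
from h import *
np.set_printoptions(precision=4,suppress=True)
c=np.load('w6.npz')
S=[onz(c,np.array(q)/1.4,.014) for q in[(288,228),(561,226),(552,317),(293,318)]]
O=sum(S)/4;u=S[1]-S[0]+S[2]-S[3];u/=np.linalg.norm(u);n=np.array([-u[1],u[0],0])
for q in[(369,238),(370,312),(512,236)]:
    p=onz(c,np.array(q)/1.4,.019)-O;print(p@u,p@n)
print(O,np.linalg.norm(S[1]-S[0]))
```

```text
-0.03986286545677742 0.02783618389640362
-0.04009558345437434 -0.028286971058687393
0.06230979362449296 0.028661784750100727
[ 0.559  -0.3263  0.014 ] 0.19706663766642055
```

```bash
python3 -c "
from station import r
print(r.sign_off())"
```

```text
the job is handed in; nothing more can be done
None
```

The carrier is loaded and released: the last wrist picture puts it under both clips with its front edge at the end stop (rear edge at stage x = -40 mm), and centred and square on the bed. I touched nothing else and handed the job in at about 12 s, but the sign-off returned no verdict.

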